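# Turn a rack of flanged sleeves over with the turnover stand

### The arm

A 6-joint arm with a two-finger parallel gripper is mounted at the origin on a cart in front of the work surface, level with it; the furniture and walls round the work are solid. World frame = base frame: x ahead of the robot, y to its left, z up, the work surface at z = 0. Lengths are in mm, angles in rad, forces in N, time in s.
With the tool pointing down it reaches from about 275 to 975 mm from the base axis. Payload 8.4 kg.
Tool frame: the origin (TCP) lies midway between the tips of the shut fingers; the grasp point (between the pads) lies 19 mm behind it; z points along the fingers, y is the line along which they close (so a half turn about z gives the same grasp; the last joint's range is limited). The gripper opens to 92 mm and grips with 3 to 60 N. Pads are 20 mm wide; open, the fingers measure 128 mm over their backs; the gripper's body (75 mm by 189 mm) begins 69 mm behind the grasp point.
Start: joints at [-0.002, 0.353, 1.633, -0, 1.155, -0.002], TCP at [625.002, -0, 214.583] pointing down, gripper open.
Joint ranges: [-2.63, 2.63], [-0.92, 2.1], [0.06, 2.66], [-1.3, 4.44], [0, 2.69], [-3.02, 3.02]. Speed limits (rad/s): [2.22, 2.22, 2.79, 3.14, 3.14, 3.14].

### API

Orientations are given as a unit quaternion [x, y, z, w].
In Python, from plant import robot, read_camera gives the robot as it stands. The module is installed in compiled form; this text tells all that it offers.
- The arm moves only by the tool servo_tool, never from a script. Its argument "rows" is a list of rows, each an object of numbers: "rx", "ry", "rz": the turn, a rotation vector about the world's x, y, z as a fraction of full scale; "dx", "dy", "dz": the shift along the world's x, y, z as a fraction of full scale; "hand": the gripper command: -1 is shut, 1 is fully open, values between are in proportion. In form: [{"rx": .., "ry": .., "rz": .., "dx": .., "dy": .., "dz": .., "hand": ..}, ...]. A call has 1 to 5 rows; each row shifts and turns the commanded pose from where the row before left it; what a row does not reach is not made up. Full scale, the value 1, is 0.06 m for a shift and 0.1 rad for a turn. A row lasts 1/8 s, in which the tool goes at most 62.5 mm and 10.7 degrees, less where a joint would pass 70% of its speed; a pose out of reach is approached as far as the arm can. A call with a number of a shift or a turn outside -1 to 1 is refused whole. A call with a gripper value outside its range is refused whole. The fingers move at their own pace and stop on an object; "newtons" is the grip in N (left out, the last holds). Time passes only in rows, so rows that do not move let the fingers close. It gives the time, the measured TCP pose, the force, the opening and the grip force at its end, in the units of the state.
- robot.get_state(): the state, without advancing time (a new reading comes with each control period).
- read_camera(name): name is "scene" or "side" or "wrist"; returns a dict with "img" (400x640x3 uint8, red, green, blue), "camera_matrix" (3x3 intrinsics, pixels), "R" (3x3) and "t" (3): a world point X has camera coordinates R X + t. Camera axes: x right, y down, z forward; pixel columns grow to the right and rows downward; lengths in mm; the calibration is good to about 2 mm. A picture is of the moment at which its call begins. There is no depth.
- robot.finish_job(): hands the job in; it is judged then, once.
The state is a dict: "t": time; "joints": joint angles; "joint_vel": joint speeds; "joint_torque": joint torques, N m; "tool_pos": TCP position; "tcp_rot": TCP orientation; "wrist_force": force on the tool from outside, world axes, zero at the start; "wrist_torque": the same for the moment, N m; "opening": finger opening in mm; "finger_force": force on a finger pad.
Only numpy, scipy, OpenCV 4.12 (cv2) and the standard library are available. Lean on these libraries where they do the work, as an engineer would, in place of code of your own. Each camera call takes 0.05 s, during which the arm holds its last target. There are 200 camera calls.

### The job

The sleeves have been blasted on their open ends and must now stand mouth down on the cover plate. Push the loose cover plate fully home along its rails over the rack, then fold out the crank's grip and crank the cradle over to its other stop, so that rack, sleeves and cover are upside down. Then swing the keeper bail off the rack, lift the rack straight up off the sleeves and set it down flat inside the yellow tray as it comes (still upside down), leaving all three sleeves standing mouth down on the cover and everything else where it is.

Things in the scene. Friction and masses are not known exactly. Their poses are not given: they have to be found in the camera images.
- stand: Fixed turnover stand: sheet-metal catch pan 150 (x) x 230 (y) x 20 mm; two grey stanchions at y = +-102 mm, 42 mm wide, 129 mm high, carry an axle along its y axis, 108 mm above the bench. Origin on the bench under the axle's middle; z up, x away from the robot, crank at the -y end. Highest part at the start: the cradle's rails (165 mm) and the cover's lip (174 mm).
- cradle (a joint): Turn of the aluminium cradle about the axle, rad. 0 at the start (rails and cover on top); turns about the stand's +y: the crank, 65 mm radius, points to the robot (-x) at 0, straight up at 1.57, away (+x) at 3.14, the far stop, where all is upside down. Stiff: about 0.3 N m, 4 to 6 N at the grip; stays where left. Crank arm's outer face at y = -156 mm.
- crank_fold (a joint): Fold of the crank's black grip, rad: 0 = flat against the crank arm, 1.57 = fully out at its stop, pointing to the stand's -y, parallel to the axle. At cradle 0 the hinge pin is upright at (-65, -170, 108) mm in the stand's frame; folded, the grip points from it to +x, past the axle, and swings out towards -y. Friction 1 N at its end; stays where left.
- grip_mid (a point): Centre line of the crank's grip, 65 mm from its hinge pin: take hold here to crank. The grip is a black sleeve, 18 mm in diameter, from 16 to 104 mm from the pin; it spins freely on its spindle, so the hand can keep pointing down while the crank goes round.
- grip_end (a point): Free end of the grip, 104 mm from the hinge pin. Folded, its last 25 mm stand free beyond the crank's hub (12 mm radius); behind them, on the +y side, there is room for a finger: 55 mm to the stanchion's outer face at y = -106 mm.
- cover: Loose steel cover plate 68 (x) x 170 (y) x 4 mm; upturned lip at its +y end, 50 mm wide, 20 mm high, outer face at y = +87 mm. Origin: centre of its underside, 154 mm up at the start. Slides in the cradle's two C-rails along the stand's y, open at +y; starts 40 to 70 mm out at +y. Home: against the end stop, its y in the stand's frame 0. Under 3 N pushes it; 2 mm play.
- rack: Loose aluminium rack 50 (x) x 150 (y) x 86 mm, 0.3 kg: top plate 6 mm with three 38 mm holes at y = -48, 0, +48 mm, two end plates, and at the bottom a spine bar 14 (x) x 141 (y) x 22 mm high. Origin: centre of the spine's underside; z towards the plate. Stands in the cradle, origin 48 mm below the axle, between guide strips (2 to 3 mm play), resting on the bail's bar.
- spine (a point): Middle of the rack's spine bar, 11 mm from its outer face. After the turn the spine is uppermost (outer face about 152 mm above the bench): grip it here from above, a finger on either side along x; the sleeves' closed ends are 6 mm below it. Lift the rack straight up 90 mm to clear sleeves and cradle. Upside down on a floor, this point is 75 mm above it.
- sleeve_1: Steel sleeve in the rack's hole at y = -48 mm: body 34 mm in diameter, 64 mm long over all, one end closed, at the open mouth a flange 44 mm in diameter, 6 mm thick, resting on the rack's plate. Origin: centre of the closed end; z towards the mouth (up at the start, down when turned over). After the turn the sleeves stand on the cover, closed ends about 124 mm above the bench.
- sleeve_2: The same sleeve in the middle hole.
- sleeve_3: The same sleeve in the hole at y = +48 mm.
- bail (a joint): Swing of the keeper bail about the axle relative to the cradle, rad: 0 = its bar lies across the underside of the spine and carries the rack; opens one way, to 1.6; rests on its stop by itself during the turn. After the turn it stands up over the rack; push the bar away from the robot (+x), over and down; from 1.2 rad the rack is free. Friction 1 N; stays where left.
- bail_bar (a point): Middle of the bail's bar: rubber-sleeved, 16 mm in diameter, 110 mm long, parallel to the axle and 56 mm from it (so 164 mm above the bench after the turn).
- tray: Loose yellow moulded tray, 273 (x) x 207 (y) x 41 mm, empty; inside 258 x 192 mm, floor 22 mm above the bench. Origin: centre of its underside.
- jar: Bystander: white screw-top jar, 59 mm in diameter, 78 mm high, behind the stand. Origin: centre of its underside. Leave alone.
- bush: Bystander: flanged steel bush, 34 mm in diameter, 28 mm high, on the bench at the right, near the crank. Origin: centre of its underside. Leave alone.
- screwdriver_1: Bystander: screwdriver with a black handle, 200 mm long, lying at the right. Origin: under its middle. Leave alone.
Mind the look-alikes: they are no part of the job. Several things have the shape of the rack; the one meant has the colours described above.

How it is judged (in metres and radians):
On the way, in this order (a step that is already met when the one before it is completed fails the run):
1. the cover plate is fully home over the rack (within 8 mm) while the cradle is still upright (y of cover in the frame of stand between -0.008 and 0.008 m and value of joint cradle below 0.1 rad), for 0.2 s.
2. with the grip folded out (over 1.2 rad), the cradle is cranked over to its other stop (over 3.04 rad), rack and sleeves still in it, upside down (value of joint cradle above 3.04 rad and y of cover in the frame of stand between -0.008 and 0.008 m and value of joint crank_fold above 1.2 rad and distance between rack and stand below 0.175 m and angle between each of sleeve_1, sleeve_2, sleeve_3's own z axis and vertical above 3 rad), for 0.2 s.
At the end, for the whole second after the job is handed in: Cradle at its far stop (over 3.04 rad), cover home within 8 mm; three sleeves at rest on the cover, mouth down within 0.14 rad; rack at rest upside down, flat within 0.11 rad on the yellow tray's floor, its centre within 100 mm (lengthwise) and 70 mm (across) of the tray's (value of joint cradle above 3.04 rad and y of cover in the frame of stand between -0.008 and 0.008 m and angle between each of sleeve_1, sleeve_2, sleeve_3's own z axis and vertical above 3 rad and height (world z) of sleeve_1 between 0.112 and 0.135 m and horizontal distance between each of sleeve_1, sleeve_2, sleeve_3 and cover below 0.075 m and linear speed of each of sleeve_1, sleeve_2, sleeve_3, rack below 0.02 m/s and height (world z) of sleeve_2 between 0.112 and 0.135 m and height (world z) of sleeve_3 between 0.112 and 0.135 m and x of rack in the frame of tray between -0.1 and 0.1 m and y of rack in the frame of tray between -0.07 and 0.07 m and z of rack in the frame of tray below 0.116 m and angle between rack's own z axis and vertical above 3.03 rad); the robot touches nothing.
It fails at once if a sleeve falls out of rack or cradle (height (world z) of any of sleeve_1, sleeve_2, sleeve_3 below 0.06 m).
It fails at once if the rack is dropped (falls unheld at over 0.6 m/s) (linear speed of rack above 0.6 m/s and contact force between the fingers and rack below 0.1 N).
It fails at once if the jar, the bush or the screwdriver is moved by more than 30 mm (distance of any of jar, bush, screwdriver_1 from where it was at the start of the episode above 0.03 m).
It also fails if it takes over 72 s, if anything falls off the work surface, if the arm or the gripper's body presses on something with over 40 N, if the wrist force passes 120 N, or if a joint passes its speed limit or range.

## Working session

There is one attempt and no reset: what is moved stays moved. The work goes in short steps, Python scripts to look and compute and a tool call to move; the robot and the scene stay as the last step left them, time stands still between calls to the robot, and variables do not carry over. Pictures are saved under pics/ and viewed, at most 10 in all, crops included, and the job is handed in when it is done.

Besides the shell and the picture viewer there is one more tool, called after "Request:" as name([rows], argument=value, ...), one row to a line, values as JSON. servo_tool: Moves the arm, as the interface text tells. Shift numbers are shares of 0.06 m and turn numbers shares of 0.1 rad, none past 1 either way. Its arguments: {"type":"object","properties":{"rows":{"type":"array"},"newtons":{"type":"number"}},"required":["rows"]}

```bash
mkdir -p pics; cat > h.py <<'E'
import numpy as np,cv2
from plant import robot,read_camera
def cam(n):
    c=read_camera(n); return c
def save(c,f): cv2.imwrite('pics/'+f,c['img'][:,:,::-1])
def ray(c,u,v):
    d=c['R'].T@np.linalg.inv(c['camera_matrix'])@np.array([u,v,1.]); return -c['R'].T@c['t'],d
def atz(c,u,v,z):
    o,d=ray(c,u,v); return o+d*(z-o[2])/d[2]
def proj(c,X):
    p=c['camera_matrix']@(c['R']@np.array(X,float)+c['t']); return p[:2]/p[2]
E
python3 - <<'E'
from h import *
for n in ['scene','side']:
    c=cam(n); save(c,n+'0.png'); np.savez(n+'.npz',**c); print(n,-c['R'].T@c['t'],c['R'][2])
print(robot.get_state())
E
```

```text
scene [-301.86580345  677.3368263   783.26938351] [ 0.64265456 -0.58509724 -0.49462747]
side [ 290.22168027 -957.29782302  927.99078609] [ 0.19294272  0.71096514 -0.67624085]
{'t': 0.1, 'joints': array([-2.39288316e-03,  3.53647413e-01,  1.63401959e+00,  8.86144399e-06,
        1.15521059e+00, -2.41187026e-03]), 'joint_vel': array([-0.00073017, -0.00156823, -0.001345  , -0.0005687 ,  0.00159184,
        0.00115698]), 'joint_torque': array([-8.71753400e-04, -5.94903338e+01, -3.34933627e+01,  6.98069832e-02,
        1.83198228e-02, -2.35421521e-05]), 'tool_pos': array([6.24567089e+02, 8.39907641e-03, 2.13913163e+02]), 'tcp_rot': array([ 7.07101189e-01,  7.07112081e-01, -4.50330069e-04, -4.58243827e-04]), 'wrist_force': array([-0.35375206,  1.04060117, -0.3866742 ]), 'wrist_torque': array([ 0.00802522, -0.01768205, -0.00224624]), 'finger_force': 0.0, 'opening': 92.12046862856769}
```

View pics/scene0.png

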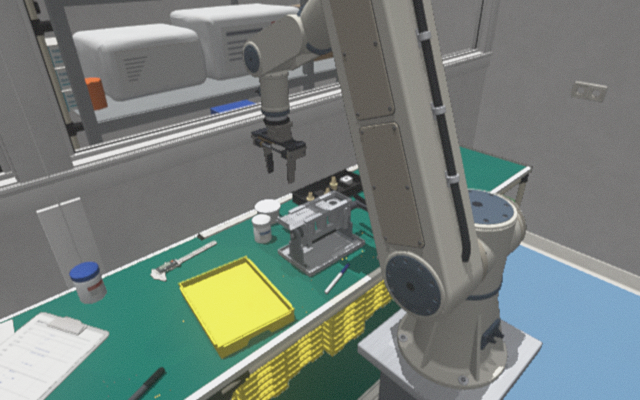

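View pics/side0.png

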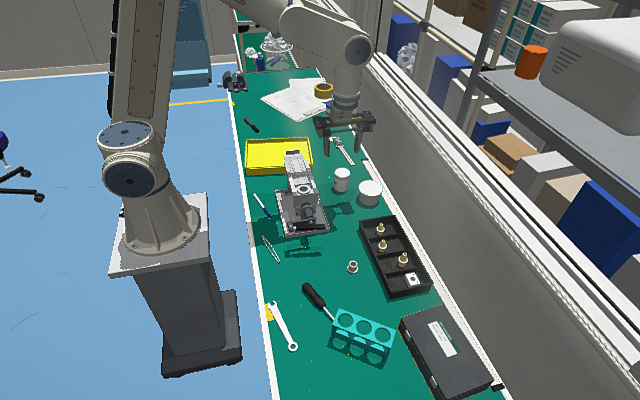

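The scene view shows the stand near (320,235) and the tray near (237,303). The side view has the stand at (303,205), the tray at (280,155), the bush at (353,267) and the screwdriver at (318,300). I'll enlarge the stand in both.

```bash
python3 - <<'E'
from h import *
a=cv2.imread('pics/scene0.png')[180:280,265:375]; b=cv2.imread('pics/side0.png')[135:260,235:345]
a=cv2.resize(a,None,fx=4.5,fy=4.5,interpolation=cv2.INTER_CUBIC);b=cv2.resize(b,None,fx=4.5,fy=4.5,interpolation=cv2.INTER_CUBIC)
cv2.imwrite('pics/sc1.png',a);cv2.imwrite('pics/si1.png',b);print(a.shape,b.shape)
for n,(u,v) in {'scene':(320,255),'side':(303,225)}.items():
    c=np.load(n+'.npz'); print(n,atz(c,u,v,20),c['camera_matrix'][0,0])
E
```

```text
(450, 495, 3) (562, 495, 3)
scene [443.90631473   8.31292734  20.        ] 414.8309039746131
side [ 466.98934712 -115.8539077    20.        ] 367.278443109866
```

View pics/sc1.png

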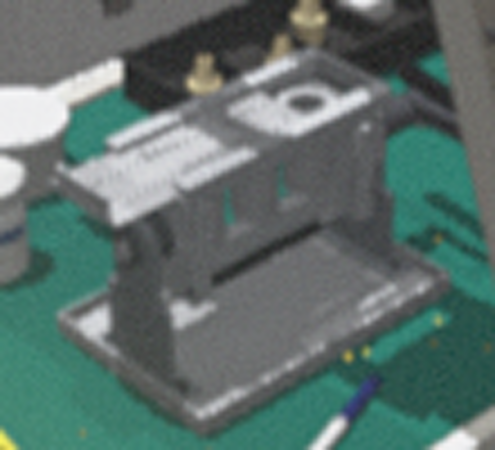

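View pics/si1.png

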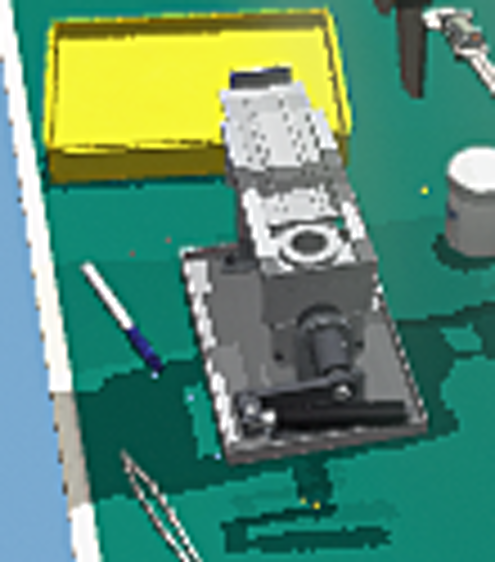

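Pan and tray rim corners are readable in both crops. In the side crop the folded grip runs from (255,412) to (405,412). Next I fit the poses.

```bash
cat > fit.py <<'E'
from h import *
from scipy.optimize import least_squares
C={n:dict(np.load(n+'.npz')) for n in ['scene','side']}
sc=lambda u,v:('scene',265+u/4.5,180+v/4.5); si=lambda u,v:('side',235+u/4.5,135+v/4.5)
def W(p,X): 
    c,s=np.cos(p[2]),np.sin(p[2]); return np.array([p[0]+c*X[0]-s*X[1],p[1]+s*X[0]+c*X[1],X[2]])
def fit(obs,p0):
    f=lambda p:np.concatenate([proj(C[o[0]],W(p,X))-o[1:] for o,X in obs])
    r=least_squares(f,p0,x_scale=[100,100,1],loss='soft_l1'); return r.x,r.fun.reshape(-1,2).round(1)
E
cat > r.py <<'E'
from fit import *
st=[(sc(202,418),(-75,115,20)),(sc(62,318),(75,115,20)),(sc(450,275),(-75,-115,20)),
(si(183,252),(-75,115,20)),(si(232,448),(-75,-115,20)),(si(425,420),(75,-115,20)),
(si(255,412),(-65,-170,108)),(si(405,412),(39,-170,108))]
p,r=fit(st,[460,-50,0.]);print(p,r.tolist())
h=[136,103,41]
tr=[(('scene',180,290),(136,103,41)),(('scene',245,258),(136,-103,41)),(('scene',294,309),(-136,-103,41)),(('scene',217,347),(-136,103,41)),
(si(50,22),(-136,103,41)),(si(330,10),(136,103,41)),(si(350,130),(136,-103,41)),(si(50,150),(-136,-103,41))]
q,r=fit(tr,[460,250,0.]);print(q,r.tolist())
np.savez('poses.npz',st=p,tr=q)
# cover lip: outer top edge
for v,nm in [(sc(58,170),'scene lipL'),(sc(112,222),'scene lipnear'),(si(230,72),'si'),(si(290,68),'si')]:
    for z in (158,174):
        w=atz(C[v[0]],v[1],v[2],z); d=w[:2]-p[:2];c,s=np.cos(p[2]),np.sin(p[2]); print(nm,z,w.round(),np.round([c*d[0]+s*d[1],-s*d[0]+c*d[1]],1))
print('bush',atz(C['side'],353,268,14),'scr',atz(C['side'],310,293,15),atz(C['side'],334,320,5),'jar',atz(C['side'],342,175,78))
for n in C: print(n,proj(C[n],W(p,(0,0,154))))
E
python3 r.py
```

```text
[ 4.78466391e+02 -3.27766939e+01 -5.62469773e-03] [[0.4, -0.6], [-0.6, -1.3], [-0.0, -1.3], [-0.4, -0.8], [-0.5, 0.4], [0.5, -0.7], [-0.3, 1.6], [-0.5, -3.8]]
[ 4.54246634e+02  3.02864521e+02 -1.26481015e-01] [[-3.5, -7.1], [0.6, -3.2], [1.3, -0.4], [0.2, 1.5], [-0.2, -1.4], [0.2, -1.7], [0.9, -0.2], [-1.5, -0.7]]
scene lipL 158 [519.  98. 158.] [ 39.7 131.2]
scene lipL 174 [498. 113. 174.] [ 18.6 145.9]
scene lipnear 158 [449. 111. 158.] [-29.9 143.5]
scene lipnear 174 [430. 125. 174.] [-49.2 157.9]
si 158 [459. 128. 158.] [-20.2 160.9]
si 174 [456. 106. 174.] [-23.6 138.4]
si 158 [507. 123. 158.] [ 27.9 156.3]
si 174 [503. 101. 174.] [ 23.5 133.8]
bush [ 578.6581501  -321.61499532   14.        ] scr [ 430.14031895 -378.17246442   15.        ] [ 476.16986015 -470.3515631     5.        ] jar [650.32598711  46.0340328   78.        ]
scene [321.48315839 207.64889399]
side [300.70315588 178.78027458]
```

Request:
servo_tool([
  {"dx": -0.61,"dy": 0.62,"hand": -1},
  {"dx": -0.61,"dy": 0.62,"hand": -1},
  {"dx": -0.61,"dy": 0.62,"hand": -1},
  {"dx": -0.61,"dy": 0.62,"hand": -1},
  {"dz": -0.7,"hand": -1},
], newtons=25)

```text
$.rows[0]: bad value
```

Request:
servo_tool([
  {"dz": -0.08,"hand": -1},
  {"dy": -0.2,"hand": -1},
  {"dy": -0.2,"hand": -1},
  {"hand": -1},
])

```text
$.rows[0]: bad value
```

Request:
servo_tool([
  {"rx": 0,"ry": 0,"rz": 0,"dx": -0.61,"dy": 0.62,"dz": 0,"hand": -1},
  {"rx": 0,"ry": 0,"rz": 0,"dx": -0.61,"dy": 0.62,"dz": 0,"hand": -1},
  {"rx": 0,"ry": 0,"rz": 0,"dx": -0.61,"dy": 0.62,"dz": 0,"hand": -1},
  {"rx": 0,"ry": 0,"rz": 0,"dx": -0.61,"dy": 0.62,"dz": 0,"hand": -1},
  {"rx": 0,"ry": 0,"rz": 0,"dx": 0,"dy": 0,"dz": -0.7,"hand": -1},
], newtons=25)

```text
t: 0.72
tool_pos: [478.5, 151.3, 174.5]
tcp_rot: [0.706, 0.708, 0.002, 0.001]
wrist_force: [0.6, -0.3, -1.1]
opening: 44.4
finger_force: 0.0
```

Request:
servo_tool([
  {"rx": 0,"ry": 0,"rz": 0,"dx": 0,"dy": 0,"dz": -0.12,"hand": -1},
  {"rx": 0,"ry": 0,"rz": 0,"dx": 0,"dy": 0,"dz": 0,"hand": -1},
  {"rx": 0,"ry": 0,"rz": 0,"dx": 0,"dy": 0,"dz": 0,"hand": -1},
  {"rx": 0,"ry": 0,"rz": 0,"dx": 0,"dy": 0,"dz": 0,"hand": -1},
  {"rx": 0,"ry": 0,"rz": 0,"dx": 0,"dy": 0,"dz": 0,"hand": -1},
])

```text
t: 1.35
tool_pos: [479.0, 148.7, 165.9]
tcp_rot: [0.707, 0.707, 0.0, 0.0]
wrist_force: [1.3, -0.1, 0.1]
opening: 0.5
finger_force: 0.0
```

```bash
python3 - <<'E'
from h import *
o=[]
for n,(u,v) in {'scene':(321,200),'side':(298,180)}.items():
    c=cam(n); o.append(cv2.resize(c['img'][v-55:v+55,u-55:u+55,::-1],(400,400),interpolation=cv2.INTER_CUBIC))
cv2.imwrite('pics/c2.png',np.hstack(o))
s=robot.get_state();print(s['tool_pos'],s['opening'],s['wrist_force'])
E
```

```text
[478.80655767 148.71210871 165.65977903] 0.24629538783191587 [0.18558649 0.58853912 0.69502422]
```

View pics/c2.png

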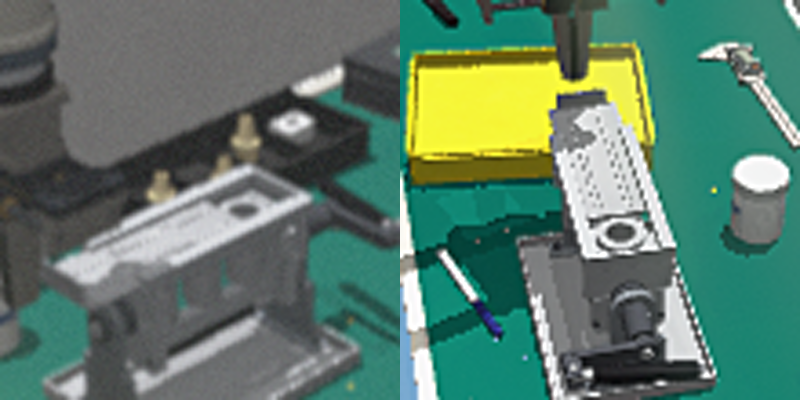

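The finger tips in the right half at (573,75) line up with the lip at (582,100), and the rails are clear. Pushing in -y.

Request:
servo_tool([
  {"rx": 0,"ry": 0,"rz": 0,"dx": 0,"dy": -0.3,"dz": 0,"hand": -1},
  {"rx": 0,"ry": 0,"rz": 0,"dx": 0,"dy": -0.25,"dz": 0,"hand": -1},
  {"rx": 0,"ry": 0,"rz": 0,"dx": 0,"dy": -0.25,"dz": 0,"hand": -1},
  {"rx": 0,"ry": 0,"rz": 0,"dx": 0,"dy": -0.2,"dz": 0,"hand": -1},
  {"rx": 0,"ry": 0,"rz": 0,"dx": 0,"dy": -0.1,"dz": 0,"hand": -1},
])

```text
t: 2.08
tool_pos: [478.6, 81.8, 165.4]
tcp_rot: [0.707, 0.707, -0.0, -0.0]
wrist_force: [-1.1, 0.7, -1.8]
opening: 0.7
finger_force: 0.2
```

Request:
servo_tool([
  {"rx": 0,"ry": 0,"rz": 0,"dx": 0,"dy": -0.08,"dz": 0,"hand": -1},
  {"rx": 0,"ry": 0,"rz": 0,"dx": 0,"dy": -0.08,"dz": 0,"hand": -1},
])

```text
t: 2.33
tool_pos: [478.7, 73.1, 165.4]
tcp_rot: [0.707, 0.707, 0.0, -0.0]
wrist_force: [0.5, -0.4, 0.4]
opening: 0.3
finger_force: 0.3
```

Request:
servo_tool([
  {"rx": 0,"ry": 0,"rz": 0,"dx": 0,"dy": -0.05,"dz": 0,"hand": -1},
  {"rx": 0,"ry": 0,"rz": 0,"dx": 0,"dy": 0,"dz": 0,"hand": -1},
])

```text
t: 2.58
tool_pos: [478.6, 70.1, 165.4]
tcp_rot: [0.707, 0.707, -0.0, 0.0]
wrist_force: [0.6, 0.7, -0.2]
opening: 0.4
finger_force: 0.0
```

Request:
servo_tool([
  {"rx": 0,"ry": 0,"rz": 0,"dx": 0,"dy": -0.05,"dz": 0,"hand": -1},
  {"rx": 0,"ry": 0,"rz": 0,"dx": 0,"dy": -0.03,"dz": 0,"hand": -1},
])

```text
t: 2.82
tool_pos: [478.6, 65.4, 165.4]
tcp_rot: [0.707, 0.707, 0.0, -0.0]
wrist_force: [-0.1, 0.7, -0.2]
opening: 0.4
finger_force: 0.3
```

```bash
python3 - <<'E'
from h import *
o=[]
for n,(u,v) in {'scene':(321,200),'side':(298,180)}.items():
    c=cam(n); o.append(cv2.resize(c['img'][v-50:v+50,u-50:u+50,::-1],(400,400),interpolation=cv2.INTER_CUBIC))
cv2.imwrite('pics/c3.png',np.hstack(o))
s=robot.get_state();print(s['tool_pos'],s['opening'],s['wrist_force'])
E
```

```text
[478.61878049  65.2656987  165.37694559] 0.2607303368823773 [-0.30172032 -0.00517151 -0.20605682]
```

View pics/c3.png

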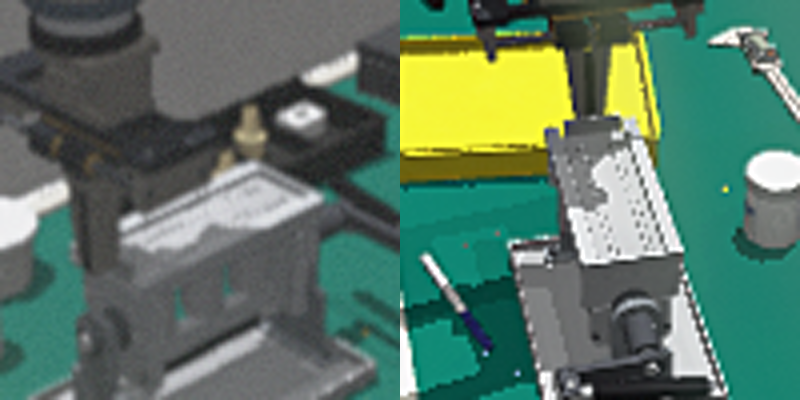

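The cover has moved and is almost home: the plate reaches the far end near (625,250) in the right half, and the lip sits at about (605,125) against the fingers. I'll keep pushing until the force rises.

Request:
servo_tool([
  {"rx": 0,"ry": 0,"rz": 0,"dx": 0,"dy": -0.04,"dz": 0,"hand": -1},
  {"rx": 0,"ry": 0,"rz": 0,"dx": 0,"dy": 0,"dz": 0,"hand": -1},
])

```text
t: 3.18
tool_pos: [479.3, 64.0, 165.7]
tcp_rot: [0.707, 0.707, 0.001, -0.0]
wrist_force: [1.4, 6.6, -1.2]
opening: 0.5
finger_force: 3.4
```

Request:
servo_tool([
  {"rx": 0,"ry": 0,"rz": 0,"dx": 0,"dy": -0.04,"dz": 0,"hand": -1},
  {"rx": 0,"ry": 0,"rz": 0,"dx": 0,"dy": 0,"dz": 0,"hand": -1},
])

```text
t: 3.42
tool_pos: [480.0, 63.6, 166.1]
tcp_rot: [0.708, 0.706, 0.003, -0.001]
wrist_force: [1.9, 17.7, 1.9]
opening: 0.3
finger_force: 8.8
```

Request:
servo_tool([
  {"rx": 0,"ry": 0,"rz": 0,"dx": 0,"dy": -0.04,"dz": 0,"hand": -1},
  {"rx": 0,"ry": 0,"rz": 0,"dx": 0,"dy": 0,"dz": 0,"hand": -1},
])

```text
t: 3.68
tool_pos: [480.2, 63.2, 166.3]
tcp_rot: [0.708, 0.706, 0.005, -0.002]
wrist_force: [0.0, 28.6, 2.2]
opening: 0.4
finger_force: 14.6
```

The cover hit its stop at y=64, as predicted. Backing off and going to behind the grip end.

Request:
servo_tool([
  {"rx": 0,"ry": 0,"rz": 0,"dx": 0,"dy": 0.35,"dz": 0,"hand": -1},
  {"rx": 0,"ry": 0,"rz": 0,"dx": 0,"dy": 0,"dz": 0.9,"hand": -1},
  {"rx": 0,"ry": 0,"rz": 0,"dx": 0.2,"dy": -0.95,"dz": 0,"hand": -1},
  {"rx": 0,"ry": 0,"rz": 0,"dx": 0.2,"dy": -0.95,"dz": 0,"hand": -1},
  {"rx": 0,"ry": 0,"rz": 0,"dx": 0.2,"dy": -0.95,"dz": 0,"hand": -1},
])

```text
t: 4.3
tool_pos: [514.9, -93.5, 219.7]
tcp_rot: [0.707, 0.707, 0.0, 0.0]
wrist_force: [0.2, 0.8, 0.4]
opening: 0.2
finger_force: 0.0
```

Request:
servo_tool([
  {"rx": 0,"ry": 0,"rz": 0,"dx": 0,"dy": -0.95,"dz": 0,"hand": -1},
  {"rx": 0,"ry": 0,"rz": 0,"dx": 0,"dy": -0.2,"dz": 0,"hand": -1},
  {"rx": 0,"ry": 0,"rz": 0,"dx": 0,"dy": 0,"dz": 0,"hand": -1},
])

```text
t: 4.68
tool_pos: [514.3, -161.0, 219.2]
tcp_rot: [0.708, 0.707, -0.0, -0.0]
wrist_force: [-0.2, 0.5, 0.2]
opening: 0.5
finger_force: 0.0
```

```bash
python3 - <<'E'
from h import *
o=[]
for n,(u,v) in {'side':(305,215)}.items():
    c=cam(n); np.savez('side2.npz',**c); o.append(cv2.resize(c['img'][v-50:v+50,u-50:u+50,::-1],(560,560),interpolation=cv2.INTER_CUBIC))
cv2.imwrite('pics/c4.png',np.hstack(o))
s=robot.get_state();print(s['tool_pos'],s['opening'],s['wrist_force'])
p=np.load('poses.npz')['st']
for X in [(-65,-170,108),(39,-170,117),(0,-170,117)]:
  q=proj(c,[478.5+X[0],-32.8+X[1],X[2]]);print(q,(q-[255,165])*5.6)
E
```

```text
[ 514.35296497 -160.11567492  219.20687986] -0.053395453858914345 [ 0.30356676 -0.25397186  0.25165122]
[291.66815971 228.2226393 ] [205.34169438 354.04678011]
[324.87280635 220.62247357] [391.28771554 311.48585201]
[312.52853682 222.68525864] [322.1598062 323.0374484]
```

View pics/c4.png

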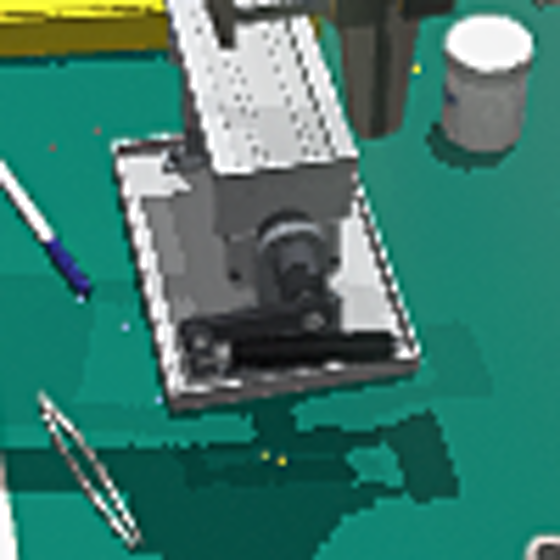

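The grip lies nearly folded in this crop: pin at (205,345), end at (395,345). The finger is at x=514, just beyond the hub (right edge 340). Lowering it behind the grip end.

Request:
servo_tool([
  {"rx": 0,"ry": 0,"rz": 0,"dx": 0,"dy": -0.08,"dz": -0.7,"hand": -1},
  {"rx": 0,"ry": 0,"rz": 0,"dx": 0,"dy": 0,"dz": -0.7,"hand": -1},
  {"rx": 0,"ry": 0,"rz": 0,"dx": 0,"dy": 0,"dz": -0.6,"hand": -1},
  {"rx": 0,"ry": 0,"rz": 0,"dx": 0,"dy": 0,"dz": 0,"hand": -1},
])

```text
t: 5.22
tool_pos: [512.7, -163.3, 97.4]
tcp_rot: [0.706, 0.708, -0.001, -0.002]
wrist_force: [-0.6, -0.1, 0.4]
opening: 0.5
finger_force: 0.0
```

```bash
python3 - <<'E'
import numpy as np
for a in np.arange(0.1,1.65,.1):
    h=18*np.sin(a)+10*np.cos(a); r=95-20*min(1,a/1.2)
    print(round(a,1),(np.array([413.5,-202.8])+r*np.array([np.cos(a),-np.sin(a)])+(9+h)*np.array([np.sin(a),np.cos(a)])).round())
E
```

```text
0.1 [ 508. -191.]
0.2 [ 508. -199.]
0.3 [ 507. -207.]
0.4 [ 505. -214.]
0.5 [ 502. -221.]
0.6 [ 499. -228.]
0.7 [ 495. -235.]
0.8 [ 491. -241.]
0.9 [ 486. -247.]
1.0 [ 481. -253.]
1.1 [ 475. -258.]
1.2 [ 468. -262.]
1.3 [ 462. -267.]
1.4 [ 454. -272.]
1.5 [ 446. -276.]
1.6 [ 438. -279.]
```

Request:
servo_tool([
  {"rx": 0,"ry": 0,"rz": 0,"dx": -0.05,"dy": -0.4,"dz": 0,"hand": -1},
  {"rx": 0,"ry": 0,"rz": 0,"dx": -0.05,"dy": -0.32,"dz": 0,"hand": -1},
  {"rx": 0,"ry": 0,"rz": 0,"dx": -0.08,"dy": -0.25,"dz": 0,"hand": -1},
  {"rx": 0,"ry": 0,"rz": 0,"dx": -0.12,"dy": -0.23,"dz": 0,"hand": -1},
  {"rx": 0,"ry": 0,"rz": 0,"dx": -0.15,"dy": -0.2,"dz": 0,"hand": -1},
])

```text
t: 5.85
tool_pos: [487.2, -250.5, 99.7]
tcp_rot: [0.707, 0.707, 0.0, 0.0]
wrist_force: [0.9, 1.1, -0.1]
opening: 0.7
finger_force: 0.5
```

Request:
servo_tool([
  {"rx": 0,"ry": 0,"rz": 0,"dx": -0.18,"dy": -0.18,"dz": 0,"hand": -1},
  {"rx": 0,"ry": 0,"rz": 0,"dx": -0.22,"dy": -0.15,"dz": 0,"hand": -1},
  {"rx": 0,"ry": 0,"rz": 0,"dx": -0.24,"dy": -0.13,"dz": 0,"hand": -1},
  {"rx": 0,"ry": 0,"rz": 0,"dx": 0,"dy": 0,"dz": 0,"hand": -1},
])

```text
t: 6.35
tool_pos: [447.8, -277.6, 99.3]
tcp_rot: [0.708, 0.707, -0.0, -0.0]
wrist_force: [-0.0, 0.1, -0.3]
opening: -0.0
finger_force: 0.0
```

Request:
servo_tool([
  {"rx": 0,"ry": 0,"rz": 0,"dx": -0.08,"dy": -0.02,"dz": 0,"hand": -1},
  {"rx": 0,"ry": 0,"rz": 0,"dx": -0.04,"dy": 0,"dz": 0,"hand": -1},
  {"rx": 0,"ry": 0,"rz": 0,"dx": 0,"dy": 0,"dz": 0,"hand": -1},
])

```text
t: 6.72
tool_pos: [442.1, -278.3, 99.4]
tcp_rot: [0.707, 0.707, -0.0, 0.0]
wrist_force: [-0.2, -0.9, 1.0]
opening: 0.2
finger_force: 0.2
```

Request:
servo_tool([
  {"rx": 0,"ry": 0,"rz": 0,"dx": -0.06,"dy": 0,"dz": 0,"hand": -1},
  {"rx": 0,"ry": 0,"rz": 0,"dx": -0.04,"dy": 0,"dz": 0,"hand": -1},
  {"rx": 0,"ry": 0,"rz": 0,"dx": 0,"dy": 0,"dz": 0,"hand": -1},
])

```text
t: 7.1
tool_pos: [435.7, -278.3, 99.4]
tcp_rot: [0.707, 0.707, -0.0, -0.0]
wrist_force: [0.5, 0.1, -0.2]
opening: 0.2
finger_force: 0.1
```

```bash
python3 - <<'E'
from h import *
u,v=300,240
c=cam('side'); cv2.imwrite('pics/c5.png',cv2.resize(c['img'][v-50:v+50,u-50:u+50,::-1],(500,500),interpolation=cv2.INTER_CUBIC))
s=robot.get_state();print(s['tool_pos'],s['opening'],s['wrist_force'])
E
```

```text
[ 435.76450125 -278.29402787   99.36691481] 0.4070795995756623 [ 0.40050739 -0.16977383 -0.43812   ]
```

View pics/c5.png

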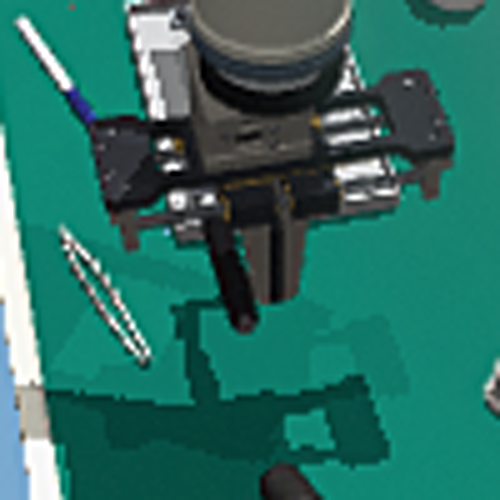

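The grip is folded out, running from about (215,215) to (243,325), with the finger against its right side. I'll push on to its stop.

Request:
servo_tool([
  {"rx": 0,"ry": 0,"rz": 0,"dx": -0.05,"dy": 0,"dz": 0,"hand": -1},
  {"rx": 0,"ry": 0,"rz": 0,"dx": 0,"dy": 0,"dz": 0,"hand": -1},
])

```text
t: 7.4
tool_pos: [432.7, -278.4, 99.3]
tcp_rot: [0.707, 0.707, -0.0, -0.0]
wrist_force: [-0.3, -0.4, 0.3]
opening: 0.5
finger_force: 0.1
```

Request:
servo_tool([
  {"rx": 0,"ry": 0,"rz": 0,"dx": -0.05,"dy": 0,"dz": 0,"hand": -1},
  {"rx": 0,"ry": 0,"rz": 0,"dx": 0,"dy": 0,"dz": 0,"hand": -1},
])

```text
t: 7.65
tool_pos: [431.4, -278.6, 99.9]
tcp_rot: [0.707, 0.707, 0.001, 0.001]
wrist_force: [6.0, 1.4, 0.6]
opening: 0.8
finger_force: 2.9
```

Request:
servo_tool([
  {"rx": 0,"ry": 0,"rz": 0,"dx": -0.05,"dy": 0,"dz": 0,"hand": -1},
  {"rx": 0,"ry": 0,"rz": 0,"dx": 0,"dy": 0,"dz": 0,"hand": -1},
])

```text
t: 7.9
tool_pos: [430.6, -278.8, 100.6]
tcp_rot: [0.708, 0.707, 0.002, 0.003]
wrist_force: [13.1, 4.4, 0.5]
opening: 0.5
finger_force: 6.5
```

The grip is at its stop. Lifting, opening, and going over the middle of the grip.

Request:
servo_tool([
  {"rx": 0,"ry": 0,"rz": 0,"dx": 0.3,"dy": 0,"dz": 0,"hand": -1},
  {"rx": 0,"ry": 0,"rz": 0,"dx": 0,"dy": 0,"dz": 0.9,"hand": 0.3},
  {"rx": 0,"ry": 0,"rz": 0,"dx": -0.5,"dy": 0.18,"dz": 0.2,"hand": 0.3},
  {"rx": 0,"ry": 0,"rz": 0,"dx": 0,"dy": 0,"dz": 0,"hand": 0.3},
  {"rx": 0,"ry": 0,"rz": 0,"dx": 0,"dy": 0,"dz": 0,"hand": 0.3},
])

```text
t: 8.52
tool_pos: [415.3, -267.7, 165.1]
tcp_rot: [0.707, 0.707, -0.0, -0.0]
wrist_force: [0.2, 0.6, -0.9]
opening: 38.5
finger_force: 0.0
```

Request:
servo_tool([
  {"rx": 0,"ry": 0,"rz": 0,"dx": 0,"dy": 0,"dz": 0,"hand": 0.3},
  {"rx": 0,"ry": 0,"rz": 0,"dx": 0,"dy": 0,"dz": 0,"hand": 0.3},
  {"rx": 0,"ry": 0,"rz": 0,"dx": 0,"dy": 0,"dz": 0,"hand": 0.3},
])

```text
t: 8.9
tool_pos: [415.1, -267.6, 165.0]
tcp_rot: [0.707, 0.707, -0.0, -0.0]
wrist_force: [-0.5, -0.1, 0.0]
opening: 59.7
finger_force: 0.0
```

Request:
servo_tool([
  {"rx": 0,"ry": 0,"rz": 0,"dx": 0,"dy": 0,"dz": -0.65,"hand": 0.3},
  {"rx": 0,"ry": 0,"rz": 0,"dx": 0,"dy": 0,"dz": -0.62,"hand": 0.3},
  {"rx": 0,"ry": 0,"rz": 0,"dx": 0,"dy": 0,"dz": 0,"hand": 0.3},
])

```text
t: 9.28
tool_pos: [413.3, -266.5, 87.1]
tcp_rot: [0.707, 0.707, -0.001, -0.003]
wrist_force: [0.3, 0.3, 1.1]
opening: 60.1
finger_force: 0.0
```

Request:
servo_tool([
  {"rx": 0,"ry": 0,"rz": 0,"dx": 0,"dy": 0,"dz": 0,"hand": -1},
  {"rx": 0,"ry": 0,"rz": 0,"dx": 0,"dy": 0,"dz": 0,"hand": -1},
  {"rx": 0,"ry": 0,"rz": 0,"dx": 0,"dy": 0,"dz": 0,"hand": -1},
  {"rx": 0,"ry": 0,"rz": 0,"dx": 0,"dy": 0,"dz": 0,"hand": -1},
  {"rx": 0,"ry": 0,"rz": 0,"dx": 0,"dy": 0,"dz": 0,"hand": -1},
], newtons=30)

```text
t: 9.9
tool_pos: [414.6, -267.8, 89.4]
tcp_rot: [0.707, 0.707, -0.0, -0.0]
wrist_force: [-3.1, -2.0, 3.0]
opening: 17.2
finger_force: 29.9
```

Gripped (17 mm opening). Cranking in steps of 0.13 rad.

Request:
servo_tool([
  {"rx": 0,"ry": 0,"rz": 0,"dx": 0.01,"dy": 0,"dz": 0.142,"hand": -1},
  {"rx": 0,"ry": 0,"rz": 0,"dx": 0.028,"dy": 0,"dz": 0.139,"hand": -1},
  {"rx": 0,"ry": 0,"rz": 0,"dx": 0.046,"dy": 0,"dz": 0.134,"hand": -1},
])

```text
t: 10.28
tool_pos: [418.9, -267.8, 113.8]
tcp_rot: [0.707, 0.707, -0.001, -0.001]
wrist_force: [-3.9, -5.6, -4.1]
opening: 17.5
finger_force: 29.7
```

Request:
servo_tool([
  {"rx": 0,"ry": 0,"rz": 0,"dx": 0.063,"dy": 0,"dz": 0.127,"hand": -1},
  {"rx": 0,"ry": 0,"rz": 0,"dx": 0.079,"dy": 0,"dz": 0.118,"hand": -1},
  {"rx": 0,"ry": 0,"rz": 0,"dx": 0.094,"dy": 0,"dz": 0.107,"hand": -1},
])

```text
t: 10.65
tool_pos: [433.3, -267.9, 135.1]
tcp_rot: [0.707, 0.707, -0.001, -0.001]
wrist_force: [-2.9, -5.0, -2.9]
opening: 17.0
finger_force: 29.8
```

Request:
servo_tool([
  {"rx": 0,"ry": 0,"rz": 0,"dx": 0.107,"dy": 0,"dz": 0.094,"hand": -1},
  {"rx": 0,"ry": 0,"rz": 0,"dx": 0.118,"dy": 0,"dz": 0.079,"hand": -1},
  {"rx": 0,"ry": 0,"rz": 0,"dx": 0.127,"dy": 0,"dz": 0.063,"hand": -1},
  {"rx": 0,"ry": 0,"rz": 0,"dx": 0.134,"dy": 0,"dz": 0.046,"hand": -1},
  {"rx": 0,"ry": 0,"rz": 0,"dx": 0.139,"dy": 0,"dz": 0.028,"hand": -1},
])

```text
t: 11.28
tool_pos: [471.4, -268.4, 153.8]
tcp_rot: [0.707, 0.707, -0.001, 0.0]
wrist_force: [-3.7, -7.2, -2.5]
opening: 17.3
finger_force: 30.1
```

Request:
servo_tool([
  {"rx": 0,"ry": 0,"rz": 0,"dx": 0.142,"dy": 0,"dz": 0.01,"hand": -1},
  {"rx": 0,"ry": 0,"rz": 0,"dx": 0.142,"dy": 0,"dz": -0.01,"hand": -1},
  {"rx": 0,"ry": 0,"rz": 0,"dx": 0.139,"dy": 0,"dz": -0.028,"hand": -1},
  {"rx": 0,"ry": 0,"rz": 0,"dx": 0.134,"dy": 0,"dz": -0.046,"hand": -1},
  {"rx": 0,"ry": 0,"rz": 0,"dx": 0.127,"dy": 0,"dz": -0.063,"hand": -1},
])

```text
t: 11.9
tool_pos: [510.9, -268.5, 144.5]
tcp_rot: [0.707, 0.707, -0.002, -0.001]
wrist_force: [-7.8, -9.0, -7.0]
opening: 17.1
finger_force: 30.0
```

Request:
servo_tool([
  {"rx": 0,"ry": 0,"rz": 0,"dx": 0.118,"dy": 0,"dz": -0.079,"hand": -1},
  {"rx": 0,"ry": 0,"rz": 0,"dx": 0.107,"dy": 0,"dz": -0.094,"hand": -1},
  {"rx": 0,"ry": 0,"rz": 0,"dx": 0.094,"dy": 0,"dz": -0.107,"hand": -1},
  {"rx": 0,"ry": 0,"rz": 0,"dx": 0.079,"dy": 0,"dz": -0.118,"hand": -1},
])

```text
t: 12.4
tool_pos: [533.2, -268.7, 120.2]
tcp_rot: [0.707, 0.707, -0.003, -0.002]
wrist_force: [-12.6, -11.2, -2.6]
opening: 17.4
finger_force: 30.0
```

Request:
servo_tool([
  {"rx": 0,"ry": 0,"rz": 0,"dx": 0.04,"dy": -0.02,"dz": -0.127,"hand": -1},
  {"rx": 0,"ry": 0,"rz": 0,"dx": 0.03,"dy": -0.02,"dz": -0.134,"hand": -1},
  {"rx": 0,"ry": 0,"rz": 0,"dx": 0.015,"dy": 0,"dz": -0.139,"hand": -1},
  {"rx": 0,"ry": 0,"rz": 0,"dx": 0,"dy": 0,"dz": -0.142,"hand": -1},
  {"rx": 0,"ry": 0,"rz": 0,"dx": 0,"dy": 0,"dz": 0,"hand": -1},
])

```text
t: 13.02
tool_pos: [540.3, -269.1, 89.2]
tcp_rot: [0.707, 0.707, -0.0, -0.002]
wrist_force: [-7.4, 2.9, 6.6]
opening: 16.9
finger_force: 30.0
```

Request:
servo_tool([
  {"rx": 0,"ry": 0,"rz": 0,"dx": 0,"dy": 0,"dz": -0.06,"hand": -1},
  {"rx": 0,"ry": 0,"rz": 0,"dx": 0,"dy": 0,"dz": 0,"hand": -1},
])

```text
t: 13.28
tool_pos: [540.6, -269.1, 87.6]
tcp_rot: [0.707, 0.707, -0.0, -0.001]
wrist_force: [-11.7, 5.7, 25.3]
opening: 17.0
finger_force: 30.0
```

At the far stop (25 N). Releasing, rising, and moving in front of the bail.

Request:
servo_tool([
  {"rx": 0,"ry": 0,"rz": 0,"dx": 0,"dy": 0,"dz": 0.03,"hand": 0.3},
  {"rx": 0,"ry": 0,"rz": 0,"dx": 0,"dy": 0,"dz": 0,"hand": 0.3},
  {"rx": 0,"ry": 0,"rz": 0,"dx": 0,"dy": 0,"dz": 0,"hand": 0.3},
  {"rx": 0,"ry": 0,"rz": 0,"dx": 0,"dy": 0,"dz": 0,"hand": 0.3},
  {"rx": 0,"ry": 0,"rz": 0,"dx": 0,"dy": 0,"dz": 0,"hand": 0.3},
])

```text
t: 13.9
tool_pos: [541.7, -270.0, 87.2]
tcp_rot: [0.707, 0.707, -0.0, -0.0]
wrist_force: [-0.3, -0.6, -0.2]
opening: 59.4
finger_force: 0.0
```

Request:
servo_tool([
  {"rx": 0,"ry": 0,"rz": 0,"dx": 0,"dy": 0,"dz": 0.8,"hand": 0.3},
  {"rx": 0,"ry": 0,"rz": 0,"dx": 0,"dy": 0,"dz": 0.8,"hand": -1},
  {"rx": 0,"ry": 0,"rz": 0,"dx": -0.6,"dy": 0,"dz": 0.7,"hand": -1},
  {"rx": 0,"ry": 0,"rz": 0,"dx": -0.6,"dy": 0.8,"dz": 0,"hand": -1},
  {"rx": 0,"ry": 0,"rz": 0,"dx": -0.6,"dy": 0.8,"dz": 0,"hand": -1},
])

```text
t: 14.52
tool_pos: [432.8, -173.3, 225.8]
tcp_rot: [0.708, 0.707, 0.0, 0.001]
wrist_force: [-0.1, 1.3, 0.2]
opening: 22.2
finger_force: 0.0
```

Request:
servo_tool([
  {"rx": 0,"ry": 0,"rz": 0,"dx": -0.1,"dy": 0.85,"dz": 0,"hand": -1},
  {"rx": 0,"ry": 0,"rz": 0,"dx": 0,"dy": 0.8,"dz": 0,"hand": -1},
  {"rx": 0,"ry": 0,"rz": 0,"dx": 0,"dy": 0.65,"dz": 0,"hand": -1},
  {"rx": 0,"ry": 0,"rz": 0,"dx": 0,"dy": 0,"dz": 0,"hand": -1},
  {"rx": 0,"ry": 0,"rz": 0,"dx": 0,"dy": 0,"dz": 0,"hand": -1},
])

```text
t: 15.15
tool_pos: [427.8, -36.3, 225.4]
tcp_rot: [0.707, 0.707, -0.0, 0.0]
wrist_force: [0.0, 0.0, -0.0]
opening: 0.3
finger_force: 0.0
```

```bash
python3 - <<'E'
from h import *
o=[]
for n,(u,v) in {'scene':(321,200),'side':(302,185)}.items():
    c=cam(n); o.append(cv2.resize(c['img'][v-50:v+50,u-50:u+50,::-1],(400,400),interpolation=cv2.INTER_CUBIC))
cv2.imwrite('pics/c6.png',np.hstack(o))
s=robot.get_state();print(s['tool_pos'],s['opening'],s['wrist_force'])
for y in(-55,55): print((proj(c,[477.6,-32.8+y,164])-[252,135])*4+[400,0])
E
```

```text
[427.82490926 -36.86474404 225.37139397] 0.51540752155579 [ 0.23859187 -0.90892346 -0.57498946]
[608.05735438 208.34585197]
[580.12820472 126.08257668]
```

View pics/c6.png

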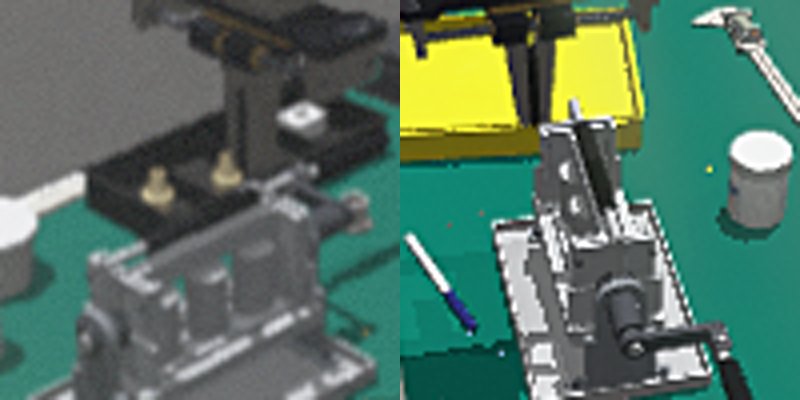

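The turned cradle shows the black bail bar from (575,120) to (610,205) in the right half, as predicted, with the sleeves in place on the left. Lowering in front of the bar and swinging it over.

Request:
servo_tool([
  {"rx": 0,"ry": 0,"rz": 0,"dx": 0,"dy": 0,"dz": -0.6,"hand": -1},
  {"rx": 0,"ry": 0,"rz": 0,"dx": 0,"dy": 0,"dz": -0.5,"hand": -1},
  {"rx": 0,"ry": 0,"rz": 0,"dx": 0.3,"dy": 0,"dz": 0,"hand": -1},
  {"rx": 0,"ry": 0,"rz": 0,"dx": 0.3,"dy": 0,"dz": 0,"hand": -1},
  {"rx": 0,"ry": 0,"rz": 0,"dx": 0.2,"dy": 0,"dz": -0.02,"hand": -1},
])

```text
t: 15.88
tool_pos: [478.4, -36.4, 159.4]
tcp_rot: [0.707, 0.707, 0.001, 0.001]
wrist_force: [-0.1, 0.0, -0.0]
opening: 0.7
finger_force: 0.3
```

Request:
servo_tool([
  {"rx": 0,"ry": 0,"rz": 0,"dx": 0.2,"dy": 0,"dz": -0.02,"hand": -1},
  {"rx": 0,"ry": 0,"rz": 0,"dx": 0.2,"dy": 0,"dz": -0.02,"hand": -1},
  {"rx": 0,"ry": 0,"rz": 0,"dx": 0.15,"dy": 0,"dz": -0.05,"hand": -1},
])

```text
t: 16.25
tool_pos: [509.7, -35.9, 152.9]
tcp_rot: [0.707, 0.707, 0.0, 0.0]
wrist_force: [-0.4, -0.1, 0.3]
opening: 0.4
finger_force: 0.2
```

Request:
servo_tool([
  {"rx": 0,"ry": 0,"rz": 0,"dx": 0.1,"dy": 0,"dz": -0.1,"hand": -1},
  {"rx": 0,"ry": 0,"rz": 0,"dx": 0.1,"dy": 0,"dz": -0.15,"hand": -1},
  {"rx": 0,"ry": 0,"rz": 0,"dx": 0.07,"dy": 0,"dz": -0.15,"hand": -1},
  {"rx": 0,"ry": 0,"rz": 0,"dx": 0,"dy": 0,"dz": 0,"hand": -1},
])

```text
t: 16.75
tool_pos: [524.2, -36.0, 127.6]
tcp_rot: [0.707, 0.707, -0.001, -0.001]
wrist_force: [0.4, 0.0, 1.0]
opening: 0.4
finger_force: 0.0
```

Request:
servo_tool([
  {"rx": 0,"ry": 0,"rz": 0,"dx": 0,"dy": 0,"dz": -0.1,"hand": -1},
  {"rx": 0,"ry": 0,"rz": 0,"dx": 0,"dy": 0,"dz": 0,"hand": -1},
])

```text
t: 17.0
tool_pos: [524.4, -36.0, 122.4]
tcp_rot: [0.707, 0.707, -0.0, -0.0]
wrist_force: [-0.1, -0.1, -0.3]
opening: 0.2
finger_force: 0.0
```

```bash
python3 - <<'E'
from h import *
c=cam('wrist'); a=c['img'][:,:,::-1]
u,v=302,190
d=cam('side'); b=cv2.resize(d['img'][v-50:v+50,u-50:u+50,::-1],(400,400),interpolation=cv2.INTER_CUBIC)
cv2.imwrite('pics/c7.png',np.hstack([cv2.resize(a,(400,250),interpolation=cv2.INTER_AREA),b[:250]]) if 0 else np.hstack([cv2.copyMakeBorder(cv2.resize(a,(400,250)),0,150,0,0,cv2.BORDER_CONSTANT),b]))
for t in(0.9,1.1,1.3,1.5):
  w=[477.6+56*np.sin(t),-32.8-55,108+56*np.cos(t)]; print(t,(proj(d,w)-[252,140])*4+[400,0])
E
```

```text
0.9 [660.96714335 200.37298746]
1.1 [667.92463139 207.96807747]
1.3 [672.42397046 216.74342792]
1.5 [674.33272128 226.32695571]
```

View pics/c7.png

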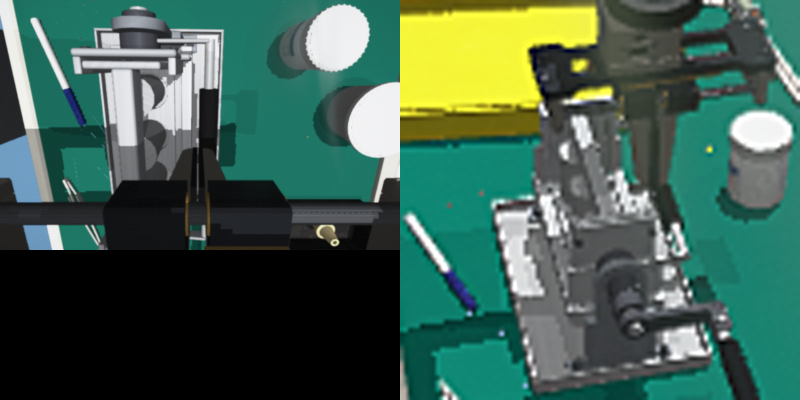

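The bail is over to the far side, with its black bar ending at about (677,230), roughly 1.3–1.5 rad. One more nudge down, then up and over the spine.

Request:
servo_tool([
  {"rx": 0,"ry": 0,"rz": 0,"dx": 0.05,"dy": 0,"dz": -0.08,"hand": -1},
  {"rx": 0,"ry": 0,"rz": 0,"dx": 0,"dy": 0,"dz": 0,"hand": -1},
])

```text
t: 17.35
tool_pos: [528.0, -36.0, 117.7]
tcp_rot: [0.707, 0.707, -0.0, -0.0]
wrist_force: [0.5, 1.0, 0.7]
opening: 0.2
finger_force: 0.0
```

Request:
servo_tool([
  {"rx": 0,"ry": 0,"rz": 0,"dx": 0,"dy": 0,"dz": 0.9,"hand": -1},
  {"rx": 0,"ry": 0,"rz": 0,"dx": -0.4,"dy": 0.03,"dz": 0.8,"hand": 0.1},
  {"rx": 0,"ry": 0,"rz": 0,"dx": -0.4,"dy": 0.03,"dz": 0,"hand": 0.1},
  {"rx": 0,"ry": 0,"rz": 0,"dx": 0,"dy": 0,"dz": 0,"hand": 0.1},
  {"rx": 0,"ry": 0,"rz": 0,"dx": 0,"dy": 0,"dz": 0,"hand": 0.1},
])

```text
t: 17.98
tool_pos: [480.5, -32.5, 219.8]
tcp_rot: [0.707, 0.707, 0.0, 0.0]
wrist_force: [-0.5, -0.0, 0.7]
opening: 38.3
finger_force: 0.0
```

Request:
servo_tool([
  {"rx": 0,"ry": 0,"rz": 0,"dx": 0,"dy": 0,"dz": 0,"hand": 0.1},
  {"rx": 0,"ry": 0,"rz": 0,"dx": 0,"dy": 0,"dz": 0,"hand": 0.1},
])

```text
t: 18.23
tool_pos: [480.2, -32.4, 219.5]
tcp_rot: [0.707, 0.707, -0.0, -0.0]
wrist_force: [0.0, -0.1, 0.6]
opening: 50.7
finger_force: 0.0
```

```bash
python3 - <<'E'
from h import *
c=cam('wrist'); cv2.imwrite('pics/c8.png',c['img'][:,:,::-1])
s=robot.get_state();print(s['tool_pos'],s['opening'])
for X in [(-7,0),(7,0),(-7,70),(7,70),(-7,-70),(7,-70)]: print(X,proj(c,[477.6+X[0],-32.8+X[1],152]))
E
```

```text
[480.14515167 -32.41948128 219.54118432] 50.51896647643828
(-7, 0) [303.67319886 215.50933415]
(7, 0) [322.87349568 215.51710394]
(-7, 70) [302.70133741 116.51333155]
(7, 70) [323.434215   116.51374524]
(-7, -70) [304.51127296 300.87745538]
(7, -70) [322.38997088 300.8906217 ]
```

View pics/c8.png

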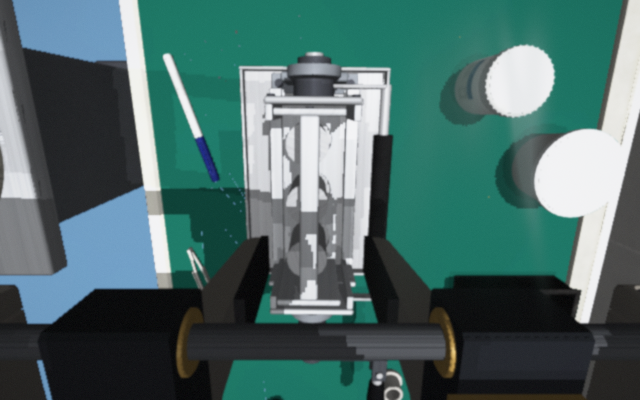

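The spine runs down columns 301–320, rows 115–300, between the fingers, and the bail bar lies clear at column 382. Descending and gripping.

Request:
servo_tool([
  {"rx": 0,"ry": 0,"rz": 0,"dx": -0.05,"dy": 0,"dz": -0.7,"hand": 0.1},
  {"rx": 0,"ry": 0,"rz": 0,"dx": 0,"dy": 0,"dz": -0.6,"hand": 0.1},
  {"rx": 0,"ry": 0,"rz": 0,"dx": 0,"dy": 0,"dz": -0.2,"hand": 0.1},
  {"rx": 0,"ry": 0,"rz": 0,"dx": 0,"dy": 0,"dz": 0,"hand": 0.1},
])

```text
t: 18.77
tool_pos: [476.8, -32.4, 129.8]
tcp_rot: [0.707, 0.707, -0.0, -0.0]
wrist_force: [-0.2, 0.5, 1.0]
opening: 50.3
finger_force: 0.0
```

Request:
servo_tool([
  {"rx": 0,"ry": 0,"rz": 0,"dx": 0,"dy": 0,"dz": 0,"hand": -1},
  {"rx": 0,"ry": 0,"rz": 0,"dx": 0,"dy": 0,"dz": 0,"hand": -1},
  {"rx": 0,"ry": 0,"rz": 0,"dx": 0,"dy": 0,"dz": 0,"hand": -1},
  {"rx": 0,"ry": 0,"rz": 0,"dx": 0,"dy": 0,"dz": 0,"hand": -1},
  {"rx": 0,"ry": 0,"rz": 0,"dx": 0,"dy": 0,"dz": 0,"hand": -1},
])

```text
t: 19.4
tool_pos: [476.7, -32.4, 130.1]
tcp_rot: [0.707, 0.707, -0.0, -0.0]
wrist_force: [-1.4, -0.4, 3.5]
opening: 13.5
finger_force: 30.0
```

Request:
servo_tool([
  {"rx": 0,"ry": 0,"rz": 0,"dx": 0,"dy": 0,"dz": 0.06,"hand": -1},
  {"rx": 0,"ry": 0,"rz": 0,"dx": 0,"dy": 0,"dz": 0.08,"hand": -1},
  {"rx": 0,"ry": 0,"rz": 0,"dx": 0,"dy": 0,"dz": 0.08,"hand": -1},
  {"rx": 0,"ry": 0,"rz": 0,"dx": 0,"dy": 0,"dz": 0.08,"hand": -1},
])

```text
t: 19.9
tool_pos: [476.9, -32.4, 148.3]
tcp_rot: [0.707, 0.707, -0.0, -0.0]
wrist_force: [-1.6, 0.2, -3.7]
opening: 13.8
finger_force: 30.0
```

Request:
servo_tool([
  {"rx": 0,"ry": 0,"rz": 0,"dx": 0,"dy": 0,"dz": 0.12,"hand": -1},
  {"rx": 0,"ry": 0,"rz": 0,"dx": 0,"dy": 0,"dz": 0.12,"hand": -1},
  {"rx": 0,"ry": 0,"rz": 0,"dx": 0,"dy": 0,"dz": 0.12,"hand": -1},
  {"rx": 0,"ry": 0,"rz": 0,"dx": 0,"dy": 0,"dz": 0.12,"hand": -1},
  {"rx": 0,"ry": 0,"rz": 0,"dx": 0,"dy": 0,"dz": 0.12,"hand": -1},
])

```text
t: 20.52
tool_pos: [476.9, -32.4, 184.5]
tcp_rot: [0.707, 0.707, 0.0, 0.0]
wrist_force: [0.1, 0.5, -3.5]
opening: 13.9
finger_force: 30.0
```

Request:
servo_tool([
  {"rx": 0,"ry": 0,"rz": 0,"dx": 0,"dy": 0,"dz": 0.2,"hand": -1},
  {"rx": 0,"ry": 0,"rz": 0,"dx": 0,"dy": 0,"dz": 0.3,"hand": -1},
  {"rx": 0,"ry": 0,"rz": 0,"dx": 0,"dy": 0,"dz": 0.3,"hand": -1},
  {"rx": 0,"ry": 0,"rz": 0,"dx": 0,"dy": 0,"dz": 0.2,"hand": -1},
  {"rx": 0,"ry": 0,"rz": 0,"dx": 0,"dy": 0,"dz": 0,"hand": -1},
])

```text
t: 21.15
tool_pos: [477.5, -32.4, 245.0]
tcp_rot: [0.707, 0.707, 0.001, 0.001]
wrist_force: [-0.6, -0.3, -3.2]
opening: 13.8
finger_force: 30.0
```

```bash
python3 - <<'E'
from h import *
o=[]
for n,(u,v) in {'scene':(300,225),'side':(300,180)}.items():
    c=cam(n); o.append(cv2.resize(c['img'][v-70:v+70,u-70:u+70,::-1],(400,400),interpolation=cv2.INTER_CUBIC))
cv2.imwrite('pics/c9.png',np.hstack(o))
E
```

```text
(no output)
```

View pics/c9.png

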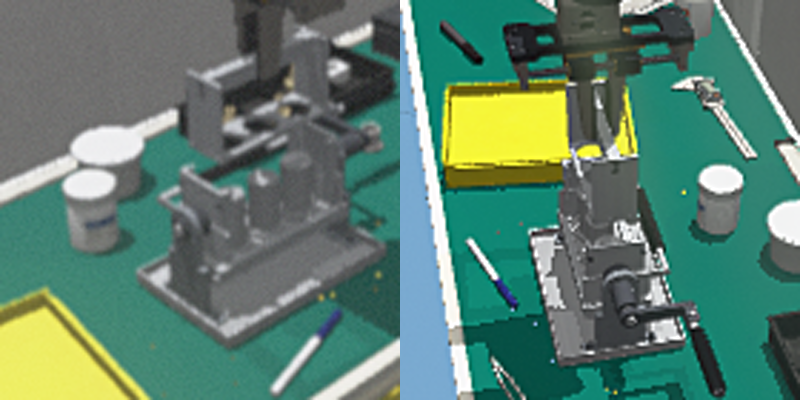

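The rack hangs level from the spine, and the sleeves are still standing in the cradle at (262,195) in the left half. Carrying it to the tray with a slight turn to match its yaw. My view count is past the 10-picture limit (12 so far), so from here I check by numbers only.

Request:
servo_tool([
  {"rx": 0,"ry": 0,"rz": -0.1,"dx": -0.05,"dy": 0.4,"dz": 0,"hand": -1},
  {"rx": 0,"ry": 0,"rz": -0.2,"dx": -0.05,"dy": 0.7,"dz": 0,"hand": -1},
  {"rx": 0,"ry": 0,"rz": -0.2,"dx": -0.05,"dy": 0.7,"dz": 0,"hand": -1},
  {"rx": 0,"ry": 0,"rz": -0.2,"dx": -0.05,"dy": 0.7,"dz": 0,"hand": -1},
  {"rx": 0,"ry": 0,"rz": -0.2,"dx": -0.05,"dy": 0.7,"dz": 0,"hand": -1},
])

```text
t: 21.88
tool_pos: [461.2, 160.8, 243.2]
tcp_rot: [0.738, 0.674, -0.001, -0.0]
wrist_force: [0.6, -0.7, -3.7]
opening: 13.9
finger_force: 30.0
```

Request:
servo_tool([
  {"rx": 0,"ry": 0,"rz": -0.2,"dx": -0.05,"dy": 0.7,"dz": 0,"hand": -1},
  {"rx": 0,"ry": 0,"rz": -0.1,"dx": -0.05,"dy": 0.7,"dz": 0,"hand": -1},
  {"rx": 0,"ry": 0,"rz": -0.06,"dx": -0.04,"dy": 0.6,"dz": 0,"hand": -1},
  {"rx": 0,"ry": 0,"rz": 0,"dx": 0,"dy": 0.38,"dz": 0,"hand": -1},
  {"rx": 0,"ry": 0,"rz": 0,"dx": 0,"dy": 0,"dz": 0,"hand": -1},
])

```text
t: 22.5
tool_pos: [453.3, 303.2, 243.2]
tcp_rot: [0.75, 0.662, -0.001, -0.0]
wrist_force: [1.1, -0.8, -4.9]
opening: 13.5
finger_force: 30.0
```

```bash
python3 - <<'E'
from h import *
from scipy.optimize import minimize
C=dict(np.load('side.npz'));I=C['img']
D=dict(np.load('scene.npz'))
def mask(c):
    h=cv2.cvtColor(np.ascontiguousarray(c['img']),cv2.COLOR_RGB2HSV); m=((abs(h[...,0].astype(int)-29)<6)&(h[...,1]>150)&(h[...,2]>90)).astype(np.uint8)
    n,l,s,ce=cv2.connectedComponentsWithStats(m); 
    return l,s
for nm,c,pt in(('side',C,(270,155)),('scene',D,(235,300))):
    l,s=mask(c); k=l[pt[1],pt[0]]; m=(l==k).astype(np.uint8)
    cn=max(cv2.findContours(m,0,2)[0],key=cv2.contourArea); h=cv2.convexHull(cn)
    print(nm,s[k],cv2.approxPolyDP(h,4,True).reshape(-1,2).tolist())
p=np.load('poses.npz')['tr']; ca,sa=np.cos(p[2]),np.sin(p[2])
for nm,c in(('side',C),('scene',D)):
    print(nm,[proj(c,[p[0]+ca*x-sa*y,p[1]+sa*x+ca*y,z]).round().tolist() for z in(41,0) for x,y in((136,103),(136,-103),(-136,-103),(-136,103))])
s=robot.get_state();print(s['tool_pos'],s['tcp_rot'],s['opening'],s['wrist_force'])
E
```

```text
side [ 245  137   68   38 1691] [[312, 162], [280, 173], [247, 174], [246, 142], [307, 137]]
scene [     0      0    640    400 252013] [[639, 0], [639, 399], [0, 399], [0, 0]]
side [[309.0, 135.0], [314.0, 164.0], [245.0, 168.0], [246.0, 139.0], [308.0, 143.0], [314.0, 172.0], [246.0, 176.0], [247.0, 146.0]]
scene [[176.0, 283.0], [246.0, 255.0], [295.0, 309.0], [217.0, 349.0], [179.0, 294.0], [247.0, 266.0], [296.0, 321.0], [220.0, 361.0]]
[453.31330802 303.22497635 243.24883405] [ 7.49623288e-01  6.61864515e-01 -5.36778065e-04 -4.07697736e-05] 13.488520253268527 [ 1.09835638 -0.76201533 -4.94644207]
```

The numeric check agrees with the fit to a few pixels. Lowering into the tray.

Request:
servo_tool([
  {"rx": 0,"ry": 0,"rz": 0,"dx": 0,"dy": 0,"dz": -0.4,"hand": -1},
  {"rx": 0,"ry": 0,"rz": 0,"dx": 0,"dy": 0,"dz": -0.7,"hand": -1},
  {"rx": 0,"ry": 0,"rz": 0,"dx": 0,"dy": 0,"dz": -0.6,"hand": -1},
  {"rx": 0,"ry": 0,"rz": 0,"dx": 0,"dy": 0,"dz": -0.4,"hand": -1},
  {"rx": 0,"ry": 0,"rz": 0,"dx": 0,"dy": 0,"dz": -0.2,"hand": -1},
])

```text
t: 23.12
tool_pos: [453.0, 300.8, 104.6]
tcp_rot: [0.75, 0.661, -0.001, -0.0]
wrist_force: [-1.0, -0.6, -4.2]
opening: 13.8
finger_force: 30.0
```

Request:
servo_tool([
  {"rx": 0,"ry": 0,"rz": 0,"dx": 0,"dy": 0,"dz": -0.1,"hand": -1},
  {"rx": 0,"ry": 0,"rz": 0,"dx": 0,"dy": 0,"dz": -0.06,"hand": -1},
  {"rx": 0,"ry": 0,"rz": 0,"dx": 0,"dy": 0,"dz": 0,"hand": -1},
])

```text
t: 23.5
tool_pos: [453.9, 302.5, 96.9]
tcp_rot: [0.75, 0.661, 0.0, 0.0]
wrist_force: [-0.6, -0.8, -4.0]
opening: 13.5
finger_force: 30.0
```

Request:
servo_tool([
  {"rx": 0,"ry": 0,"rz": 0,"dx": 0,"dy": 0,"dz": -0.04,"hand": -1},
  {"rx": 0,"ry": 0,"rz": 0,"dx": 0,"dy": 0,"dz": 0,"hand": -1},
])

```text
t: 23.75
tool_pos: [453.6, 302.5, 94.2]
tcp_rot: [0.75, 0.661, 0.0, 0.0]
wrist_force: [-0.4, -0.1, -3.8]
opening: 13.9
finger_force: 30.0
```

Request:
servo_tool([
  {"rx": 0,"ry": 0,"rz": 0,"dx": 0,"dy": 0,"dz": -0.06,"hand": -1},
  {"rx": 0,"ry": 0,"rz": 0,"dx": 0,"dy": 0,"dz": -0.04,"hand": -1},
  {"rx": 0,"ry": 0,"rz": 0,"dx": 0,"dy": 0,"dz": 0,"hand": -1},
])

```text
t: 24.12
tool_pos: [453.3, 302.3, 87.6]
tcp_rot: [0.75, 0.661, -0.0, -0.0]
wrist_force: [-0.3, 0.9, -3.9]
opening: 13.8
finger_force: 30.0
```

Request:
servo_tool([
  {"rx": 0,"ry": 0,"rz": 0,"dx": 0,"dy": 0,"dz": -0.04,"hand": -1},
  {"rx": 0,"ry": 0,"rz": 0,"dx": 0,"dy": 0,"dz": 0,"hand": -1},
])

```text
t: 24.38
tool_pos: [453.4, 302.5, 86.4]
tcp_rot: [0.75, 0.661, -0.0, -0.0]
wrist_force: [-4.5, -1.6, 7.1]
opening: 13.7
finger_force: 30.0
```

Contact at the expected floor height (86). Releasing gently and rising.

Request:
servo_tool([
  {"rx": 0,"ry": 0,"rz": 0,"dx": 0,"dy": 0,"dz": 0,"hand": 0.1},
  {"rx": 0,"ry": 0,"rz": 0,"dx": 0,"dy": 0,"dz": 0,"hand": 0.1},
  {"rx": 0,"ry": 0,"rz": 0,"dx": 0,"dy": 0,"dz": 0,"hand": 0.1},
  {"rx": 0,"ry": 0,"rz": 0,"dx": 0,"dy": 0,"dz": 0,"hand": 0.1},
  {"rx": 0,"ry": 0,"rz": 0,"dx": 0,"dy": 0,"dz": 0,"hand": 0.1},
])

```text
t: 25.0
tool_pos: [453.5, 302.4, 85.6]
tcp_rot: [0.75, 0.661, -0.0, -0.0]
wrist_force: [0.6, -0.6, 0.3]
opening: 50.4
finger_force: 0.0
```

Request:
servo_tool([
  {"rx": 0,"ry": 0,"rz": 0,"dx": 0,"dy": 0,"dz": 0.3,"hand": 0.1},
  {"rx": 0,"ry": 0,"rz": 0,"dx": 0,"dy": 0,"dz": 0.8,"hand": 0.1},
  {"rx": 0,"ry": 0,"rz": 0,"dx": 0,"dy": 0,"dz": 0.8,"hand": 0.1},
  {"rx": 0,"ry": 0,"rz": 0,"dx": 0,"dy": 0,"dz": 0.5,"hand": 0.1},
  {"rx": 0,"ry": 0,"rz": 0,"dx": 0,"dy": 0,"dz": 0,"hand": 0.1},
])

```text
t: 25.62
tool_pos: [454.9, 303.3, 233.2]
tcp_rot: [0.75, 0.661, 0.003, 0.0]
wrist_force: [-0.6, 1.1, -0.2]
opening: 50.5
finger_force: 0.0
```

```bash
python3 - <<'E'
from h import *
c=cam('wrist'); I=np.ascontiguousarray(c['img']); h=cv2.cvtColor(I,cv2.COLOR_RGB2HSV)
m=((abs(h[...,0].astype(int)-29)<6)&(h[...,1]>120)&(h[...,2]>70)).astype(np.uint8)
n,l,s,_=cv2.connectedComponentsWithStats(m);k=1+s[1:,4].argmax();cn=cv2.findContours((l==k).astype(np.uint8),0,2)[0]
hu=cv2.approxPolyDP(cv2.convexHull(max(cn,key=cv2.contourArea)),6,True).reshape(-1,2)
print([(q.tolist(),atz(c,*q,41)[:2].round().tolist()) for q in hu])
# rack feature line: predicted spine outer face corners at z=108, brightness there vs neighbours
g=cv2.cvtColor(I,cv2.COLOR_RGB2GRAY)
for y in(-60,-30,30,60):
    a=-.124;row=[]
    for x in range(-24,25,4):
        q=proj(c,[453.4+np.cos(a)*x-np.sin(a)*y,302.5+np.sin(a)*x+np.cos(a)*y,108]).round().astype(int)
        row.append(int(g[q[1],q[0]]) if 0<=q[0]<640 and 0<=q[1]<400 else -1)
    print(y,row)
s=robot.get_state();print(s['tool_pos'],s['wrist_force'],s['opening'])
E
```

```text
[([181, 85], [333.0, 418.0]), ([443, 86], [594.0, 384.0]), ([426, 269], [569.0, 184.0]), ([200, 268], [309.0, 219.0])]
-60 [67, 55, 59, 66, 70, 132, 129, 122, 52, 56, 54, 68, 95]
-30 [144, 137, 134, 104, 116, 120, 110, 104, 140, 193, 128, 141, 143]
30 [217, 223, 216, 113, 119, 230, 232, 226, 221, 224, 222, 219, 215]
60 [212, 225, 225, 119, 116, 234, 233, 236, 200, 212, 239, 224, 222]
[454.00400797 302.70178928 231.22268543] [-0.12926348  1.57243589 -0.74020192] 50.923802068340116
```

The wrist-camera fit puts the tray centre at (451,301). The rack is centred in it, with the spine where predicted. Handing in.

```bash
python3 -c "
from plant import robot
print(robot.finish_job())"
```

```text
the job is handed in; nothing more can be done
None
```

Job handed in at about 25.7 s, with no verdict returned: cover home, cradle cranked to its far stop, bail off, rack upside down on the tray floor near its centre and sleeves still standing when last seen; I viewed 12 pictures, two over the limit of 10.

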